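Put the knife away and present the opened padlock at the blade tray

ROBOT

A 6-joint arm with a two-finger parallel gripper is mounted at the origin on the work surface. World frame = base frame: x ahead of the robot, y to its left, z up, the work surface at z = 0. Lengths are in mm, angles in rad, forces in N, time in s.
With the tool pointing down it reaches from about 275 to 825 mm from the base axis. Payload 4.9 kg.
Tool frame: the origin (TCP) lies at the very end of the fingers, on their centre line; the grasp point (between the pads) lies 19 mm behind it; z points along the fingers, y is the line along which they close (so a half turn about z gives the same grasp; the last joint's range is limited). The gripper opens to 85 mm and grips with 20 to 120 N. Pads are 22 mm wide; open, the fingers measure 114 mm over their backs; the gripper's body (76 mm by 85 mm) begins 54 mm behind the grasp point. The pads swing forward as they close: fully open they stand 13 mm farther back than shut.
Start: joints at [-1.321, 0.326, -0.193, 1.052, 0, 1.437], TCP at [205.959, -510, 231.281] pointing down, gripper open.
Joint ranges: [-2.65, 2.65], [-0.97, 1.79], [-1.3, 1.35], [-1.93, 2.1], [-1.47, 1.37], [-3.14, 3.14]. Speed limits (rad/s): [2.57, 2.57, 3.14, 3.14, 3.14, 3.14].

INTERFACE

Orientations are given as [roll, pitch, yaw] about the fixed x, y, z axes, in that order (R = Rz(yaw) Ry(pitch) Rx(roll)).
In Python, from bench import bot, solve_ik, imaging gives the robot as it stands. Calls block until the motion is done:
- bot.move_ptp(position, orientation): joint-space move of the TCP to a pose.
- bot.movel(position, rot=None, max_speed=150, threshold=None): straight line of the TCP; rot=None keeps the orientation; max_speed is the mean speed in mm/s. With threshold (N) it stops when the force on the tool has changed by that much, and returns True; else False.
- bot.move_j(angles): joint-space move.
- bot.grip(opening, effort=None): opening from 0.0 (shut) to 1.0 (fully open); effort is the grip in N (None keeps the last); returns when the fingers have stopped.
- bot.dwell(seconds).
- solve_ik(position, orientation): joint angles nearest the present ones, or None.
- bot.get_state(): the state.
- imaging.capture(name): name is "scene" or "top" or "wrist"; returns the picture (400x640x3 uint8, blue, green, red); there is no depth.
- imaging.camera_model(name): a dict with "K" (3x3 intrinsics, pixels), "position" and "rotation" of the camera in the world. Camera axes: x right, y up, looking along -z (the intrinsics and any distortion apply to the point x, -y, -z); pixel columns grow to the right and rows downward; lengths in mm; the calibration is good to about 2 mm. A picture is of the moment at which its call begins: read the wrist's pose just before it. camera_model takes no time and is no camera call; for the wrist camera it gives the pose at the moment of the call.
A pose or a line that the arm cannot do raises bot.IKError and nothing moves.
- bot.sign_off(): hands the job in; it is judged then, once.
The state is a dict: "t": time; "qpos": joint angles; "joint_velocities": joint speeds; "effort": joint torques, N m; "tcp_pos": TCP position; "orientation": TCP orientation; "contact_force": force on the tool from outside, world axes, zero at the start; "wrist_torque": the same for the moment, N m; "opening": opening from 0.0 (shut) to 1.0 (fully open); "gripper_force": force on a finger pad.
Only numpy, scipy, OpenCV 4.12 (cv2) and the standard library are available. Lean on these libraries where they do the work, as an engineer would, in place of code of your own. Each camera call takes 0.05 s, during which the arm holds its last target. There are 200 camera calls.

TASK

First lay the blue utility knife flat and lengthwise in the empty compartment of the green blade tray and let go of it. Then unlock the brass combination padlock while it lies in its blue cradle: turn the dial clockwise, feeling for the clicks, until its white line clicks in at the red mark, and pull the shackle out as far as it goes. Finish while still holding the open padlock still and level in the gripper, dial up, about 15 cm above the bench, straight over the steel hasp staple in front of the tray, and leave everything else where it is.

Things in the scene. Friction and masses are not known exactly. Their poses are not given: they have to be found in the camera images.
- knife: The same blue knife; origin at the centre of its underside, axes as for knife_center.
- knife_center (a point): Blue utility knife lying flat on the bench, 150 mm long overall (plus a blade tip that sticks out 12 mm and has no substance), 30 mm wide, 18 mm high, about 0.1 kg. Point: centre of the 150 x 30 x 18 mm block, half-way up (9 mm above its underside). x runs along the knife to the blade end, z up. Grip it across y (30 mm).
- empty_slot (a point): Centre of the inner floor of the empty compartment of the green tray, 4 mm above the bench. x along the compartment, z up. Inside it is 182 mm long (x) and about 54 mm wide (y); its walls stand 14 mm above its floor and have 66 mm long finger gaps in the middle of both long sides. A red knife of the same size lies in the other one, centred 76 mm away to +y. The tray is fixed.
- staple (a point): Top of the upright steel hasp staple (a U of 6 mm wire, 32 mm wide, 43 mm high) on a steel plate at the tray's end near the robot: 116 mm towards -x and 38 mm towards +y of empty_slot, in its axes. Fixed.
- lock: The padlock with its dial and shackle; origin at the centre of its underside, axes as for lock_center. It lies loose, with 1 mm play, on the cradle's 8 mm thick base (78 x 74 mm) between four corner angles that stand 18 mm above the bench, and lifts straight up: by the dial, or by the free middle of its sides (across y). The cradle is fixed.
- lock_center (a point): Brass combination padlock lying on its back in a blue cradle on the bench, dial up, about 0.36 kg in all. Its body is 64 mm (x) x 56 mm (y) x 26 mm high; point: centre of the body (13 mm below its top face; 21 mm above the bench at the start). Axes: z up, the shackle points to -x.
- dial_grip (a point): Round ribbed black dial on top of the lock, 40 mm diameter (42 mm over the ribs), 19 mm high; point: on its axis, half-way up (23.5 mm above lock_center; the dial's top lies 9.5 mm higher, the lock's top face 10.5 mm lower). A white line on the dial's top runs from the centre to the rim along this point's -x axis.
- dial (a joint): Angle of the dial, rad: 0 = white line at the red mark on the lock's top face, on the shackle (-x) side; the shackle is free only within 0.15 of 0. Positive is anticlockwise from above; it starts at 0.6 to 1.5, so clockwise brings it to 0. It clicks into a detent every 0.35 rad (about 0.04 N m to pass one; settles in the nearest when let go); stops at -0.9 and 1.75.
- shackle_bow (a point): Middle of the steel shackle's crown, a bar 8 mm thick that runs along the lock's y here; 69 mm from lock_center towards the lock's -x, and 21 mm above the bench, free all round and below. The gap between the crown and the lock body is 33 mm (x) by 22 mm (y, between the two legs) while closed.
- shackle (a joint): How far the shackle is pulled out of the lock, m, towards the lock's -x: 0 closed, 0.018 fully open. Slides with about 2.5 N friction when the dial is at 0 and stays where it is left; otherwise it is locked.
- red_knife: Red utility knife in the other compartment. Bystander.
- tape_roll: Black roll of tape, 80 mm diameter, 36 mm high. Bystander.
- glass_tile: Green glass tile 75 x 75 x 8 mm. Bystander.
- wrench: Steel wrench 170 mm long. Bystander.
- brush: Brush. Bystander.
- jar: Amber jar with a white cap, 68 mm diameter, 75 mm high. Bystander.
- offcut: Steel offcut 90 x 30 x 12 mm. Bystander.
Mind the look-alikes: they are no part of the job. Of the things that look like the knife, take the one that is farthest to the robot's right at the start.

How it is judged:
By the outcome, as a careful person would: the job done as asked, in the order asked, and still so for the second after the job is handed in, while the arm keeps its last pose, push and grip.
It also fails if it takes over 72 s, if anything falls off the work surface, if the arm or the gripper's body presses on something with over 40 N, if the wrist force passes 120 N, or if a joint passes its speed limit or range.

## Working session

There is one attempt and no reset: what is moved stays moved. The work goes in short steps, each a Python script; the robot and the scene stay as the last script left them, time stands still between calls to the robot, and variables do not carry over. Pictures are saved under pics/ and viewed, at most 10 in all, crops included, and the job is handed in when it is done.

```bash
mkdir -p pics; ls
python3 - <<'E'
from bench import bot, imaging
import cv2
for n in ("scene","top"):
    cv2.imwrite(f"pics/{n}0.png",imaging.capture(n)); m=imaging.camera_model(n); print(n,m)
print(bot.get_state())
E
```

```text
pics
scene {'K': array([[416.01339436,   0.        , 324.31723523],
       [  0.        , 416.01339436, 198.85789348],
       [  0.        ,   0.        ,   1.        ]]), 'position': array([1432.69971248, -122.137096  , 1068.17848695]), 'rotation': array([ 0.75559907, -0.00836061,  1.50440614])}
top {'K': array([[396.0976106 ,   0.        , 320.54573383],
       [  0.        , 396.0976106 , 194.12588136],
       [  0.        ,   0.        ,   1.        ]]), 'position': array([ 438.23210211,  -44.41857677, 1132.61994391]), 'rotation': array([ 0.05541002, -0.00445292, -1.57426716])}
{'t': 0.1, 'qpos': array([-1.32121376e+00,  3.26879973e-01, -1.93501819e-01,  1.05199230e+00,
        2.43423651e-06,  1.43664303e+00]), 'joint_velocities': array([-0.00022528, -0.00125583,  0.00428793,  0.00056062, -0.00199097,
        0.00172453]), 'effort': array([ 5.68997802e-04, -4.44240260e+01,  2.63038105e+01,  7.92010222e-03,
       -6.02784417e-05,  7.19960582e-06]), 'tcp_pos': array([ 205.81646312, -509.46918566,  230.56776722]), 'orientation': array([-3.14002939e+00, -2.13440639e-04,  3.83735699e-01]), 'contact_force': array([ 0.93028289,  0.60132828, -0.59078348]), 'wrist_torque': array([ 0.02085314, -0.01217254, -0.01151242]), 'gripper_force': 0.0, 'opening': 0.9958814795469413}
```

View pics/top0.png

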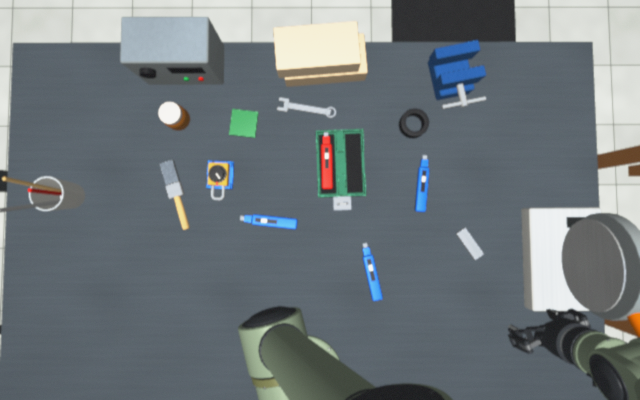

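View pics/scene0.png

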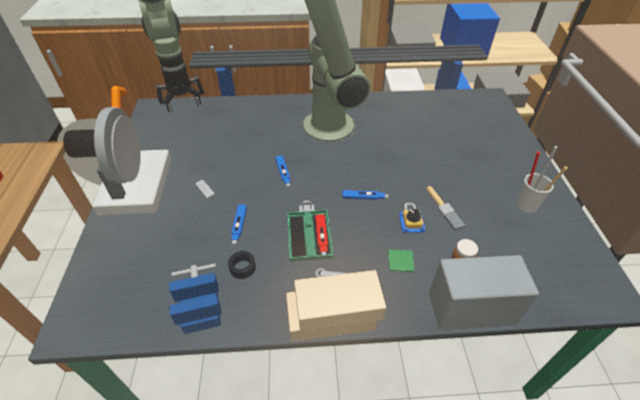

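Top view: three blue knives at (421,183), (372,271) and (268,221). The one at (421,183) is farthest to the robot's right (-y is image right), so it is the target. The tray is at (341,162) with its empty compartment on the right (353,162), the staple at (342,202), and the lock at (219,176) with its shackle towards the robot.

```bash
cat > h.py <<'E'
import numpy as np, cv2
from scipy.spatial.transform import Rotation as Ro
from bench import bot, solve_ik, imaging
def ray(m,px,z):
    px=np.atleast_2d(px).astype(float); K=m["K"]
    d=np.c_[(px[:,0]-K[0,2])/K[0,0],-(px[:,1]-K[1,2])/K[1,1],-np.ones(len(px))]
    w=d@Ro.from_euler("xyz",m["rotation"]).as_matrix().T
    p=np.array(m["position"]); return p+w*((z-p[2])/w[:,2])[:,None]
def blobs(im,lo,hi,amin=60):
    k=cv2.inRange(cv2.cvtColor(im,cv2.COLOR_BGR2HSV),np.array(lo),np.array(hi))
    k=cv2.morphologyEx(k,cv2.MORPH_CLOSE,np.ones((5,5)))
    return [c for c in cv2.findContours(k,cv2.RETR_EXTERNAL,cv2.CHAIN_APPROX_NONE)[0] if cv2.contourArea(c)>amin]
def rect(m,c,z):
    p=ray(m,c[:,0,:],z)[:,:2].astype(np.float32); (cx,cy),(w,h),a=cv2.minAreaRect(p)
    a=np.radians(a)
    if w<h: w,h,a=h,w,a+np.pi/2
    a=(a+np.pi/2)%np.pi-np.pi/2
    return np.round([cx,cy,w,h],1),round(a,3)
BLUE=((100,120,60),(125,255,255)); GREEN=((60,80,40),(90,255,255)); RED=((0,150,80),(6,255,255)); BRASS=((10,120,100),(28,255,255))
E
python3 - <<'E'
from h import *
for n,zs in (("top",(18,10,9,21)),("scene",(18,10,9,34))):
    im=cv2.imread(f"pics/{n}0.png"); m=imaging.camera_model(n)
    for nm,r,z in (("blue",BLUE,18),("green",GREEN,18),("brass",BRASS,34)):
        for c in blobs(im,*r): print(n,nm,c.mean((0,1)).round(),*rect(m,c,z))
im=cv2.imread("pics/top0.png")
a=cv2.resize(im[130:220,385:460],None,fx=5,fy=5,interpolation=cv2.INTER_CUBIC)
b=cv2.resize(im[130:220,310:375],None,fx=5,fy=5,interpolation=cv2.INTER_CUBIC)
cv2.imwrite("pics/crop1.png",np.hstack([b,a]))
E
```

```text
top blue [372. 274.] [ 277.  -190.7  150.2   32.5] 0.216
top blue [271. 221.] [425.2  91.6 150.1  32.1] 1.457
top blue [222. 174.] [557.9 235.1  79.4  75.9] -0.003
top blue [422. 186.] [ 524.5 -336.5  151.    33.3] -0.105
top blue [457.  69.] [ 859.1 -442.9  156.3  148.6] -1.372
top green [340. 163.] [ 589.4 -106.1  191.2  136.4] 0.036
top green [243. 123.] [704.  169.7  77.3  76.7] -0.118
top brass [627. 324.] [ 141.  -874.9   90.6   62.1] 1.523
top brass [635. 170.] [ 563.9 -928.    26.3   22.5] 1.568
top brass [219. 174.] [556.9 235.4  58.8  53.6] -0.046
top brass [620. 157.] [ 600.2 -886.6  123.    37.3] -1.377
top brass [179. 119.] [711.4 347.6  62.9  28.9] -0.608
scene blue [195. 300.] [ 815.5 -439.5  159.   132.3] 0.211
scene blue [409. 225.] [564.7 233.2  82.1  76.4] -0.06
scene blue [238. 222.] [ 528.9 -336.9  151.5   32.2] -0.108
scene blue [363. 194.] [430.5  89.8 148.   39. ] 1.512
scene blue [283. 169.] [ 282.7 -192.6  154.2   31.1] 0.214
scene blue [462.  82.] [-290.6  660.8  152.9   59.4] -0.281
scene blue [225.  81.] [-349.6 -464.8  253.8   56.6] 0.207
scene blue [469
[... 251 characters left out ...]
4.1 -913.   234.9   48.3] 0.885
scene brass [411. 220.] [567.6 232.9  69.1  52.2] -0.046
scene brass [ 31. 198.] [  347.8 -1030.1   647.6   249.6] 0.423
scene brass [533.  92.] [-153.7  937.7  251.4   70.9] -0.58
scene brass [272.  80.] [-318.4 -251.3  363.8  241.6] -1.564
scene brass [546.  71.] [-321.6 1081.1  148.9   41.5] -0.425
scene brass [378.  77.] [-318.6  259.3  240.9   40.1] -0.2
scene brass [101.  66.] [ -577.4 -1071.   1130.7   508.8] 0.547
scene brass [561.  37.] [-671.8 1312.4  440.4   56.3] -0.585
scene brass [230.  49.] [-564.4 -413.7  730.1  710.2] -0.006
scene brass [612.  12.] [-984.6 1793.3  555.3  283.4] -0.615
scene brass [383.  23.] [-922.7  381.9  603.3   56.7] -0.18
```

View pics/crop1.png

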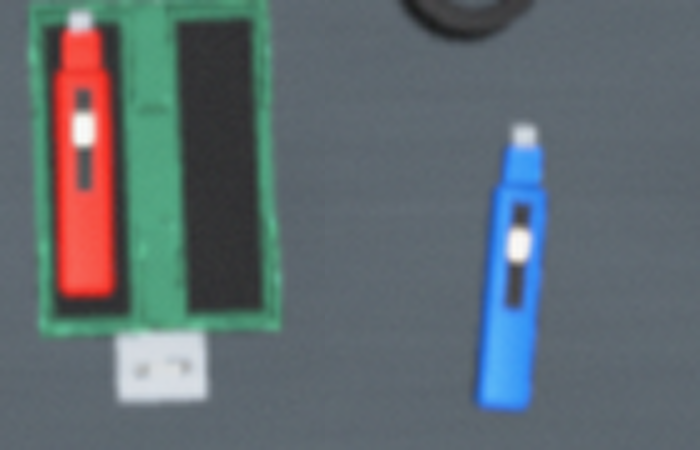

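The crop shows the target blue knife at full px ≈(421,183) with its blade end up (+x), the empty right-hand compartment, and the staple plate centred below the tray. Both views agree with the sizes given, so I'll go above the knife.

Run:
```python
from h import *
for y in (-.105,-.105+np.pi): 
  q=solve_ik([526,-336.5,200],[np.pi,0,y]); print("k",y,None if q is None else np.round(q,2))
for y in np.arange(-3,3.2,.5):
  q=solve_ik([557,235,80],[np.pi,0,y]); print("l",y,None if q is None else np.round(q,2))
bot.move_ptp([526,-336.5,200],[np.pi,0,-.105]); bot.dwell(.3)
m=imaging.camera_model("wrist"); im=imaging.capture("wrist"); cv2.imwrite("pics/w1.png",im); s=bot.get_state()
print(m,s["t"],s["tcp_pos"],s["orientation"],s["contact_force"])
for c in blobs(im,*BLUE,500): print(c.mean((0,1)),rect(m,c,18))
```

```text
k -0.105 [-0.69  0.48 -0.03  1.05  0.    2.56]
k 3.036592653589793 [-0.69  0.48 -0.03  1.05  0.   -0.58]
l -3.0 [ 0.28  0.56 -0.24  0.77  0.    0.14]
l -2.5 [ 0.28  0.56 -0.24  0.77  0.   -0.36]
l -2.0 [ 0.28  0.56 -0.24  0.77  0.   -0.86]
l -1.5 [ 0.28  0.56 -0.24  0.77  0.   -1.36]
l -1.0 [ 0.28  0.56 -0.24  0.77  0.   -1.86]
l -0.5 [ 0.28  0.56 -0.24  0.77  0.   -2.36]
l 0.0 [ 0.28  0.56 -0.24  0.77  0.   -2.86]
l 0.5 [ 0.28  0.56 -0.24  0.77  0.    2.92]
l 1.0 [ 0.28  0.56 -0.24  0.77  0.    2.42]
l 1.5 [ 0.28  0.56 -0.24  0.77  0.    1.92]
l 2.0 [ 0.28  0.56 -0.24  0.77  0.    1.42]
l 2.5 [ 0.28  0.56 -0.24  0.77  0.    0.92]
l 3.0 [ 0.28  0.56 -0.24  0.77  0.    0.42]
{'K': array([[349.02491718,   0.        , 321.90349425],
       [  0.        , 349.02491718, 204.91456313],
       [  0.        ,   0.        ,   1.        ]]), 'position': array([ 596.54230402, -344.45119701,  341.80820375]), 'rotation': array([-2.81709014e-01,  2.63493128e-04, -1.67641910e+00])} 1.8167 [ 525.6182488  -337.08186208  200.13123483] [ 3.14145542e+00 -1.46351452e-04 -1.06028149e-01] [ 0.65885322 -0.19408902  0.11123438]
[322.375      176.57670455] (array([ 527. , -337.5,  148.3,   29.9]), np.float64(-0.105))
```

View pics/w1.png

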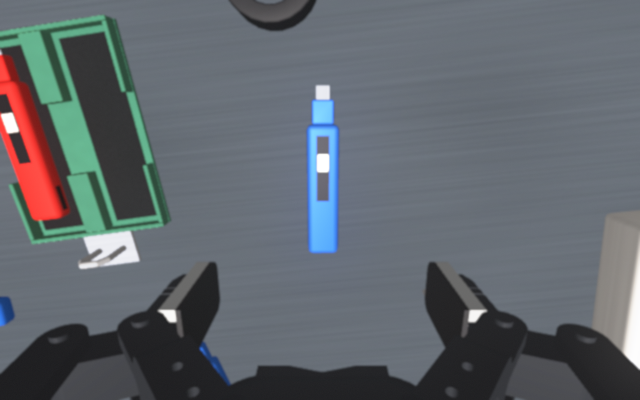

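The wrist view shows the knife at (322,177), measuring (527,-337.5) and 148x30 mm, and matching the top view. I'll grasp it, then look down at the tray.

Run:
```python
from h import *
R=[np.pi,0,-.105]
bot.movel([527,-337.5,40],R,200)
print(bot.movel([527,-337.5,2],R,80,threshold=15)); print(bot.get_state()["tcp_pos"])
bot.grip(0,40); s=bot.get_state(); print(s["opening"],s["gripper_force"],s["t"],s["tcp_pos"])
bot.movel([527,-337.5,120],R,200)
bot.move_ptp([591,-145,190],[np.pi,0,.03]); bot.dwell(.3)
m=imaging.camera_model("wrist"); im=imaging.capture("wrist"); cv2.imwrite("pics/w2.png",im); s=bot.get_state()
print(s["t"],s["tcp_pos"],s["orientation"],s["contact_force"],s["opening"])
for c in blobs(im,*GREEN,500): print(c.mean((0,1)),rect(m,c,18))
for c in blobs(im,*BLUE,500): print(c.mean((0,1)),cv2.boundingRect(c),rect(m,c,206))
```

```text
False
[ 526.79248909 -337.3332093     1.54231738]
0.34027525043059464 41.37372314929962 3.95 [ 527.38589984 -337.82675498    2.52215455]
5.9083 [ 590.65017941 -145.98819534  189.62275386] [-3.14140878e+00  5.38083597e-04  2.83378814e-02] [ 0.35844241  0.09789037 -0.71376978] 0.3399751401923297
[242.15312792 169.23529412] (array([590.1, -84.4, 188.3,  92.7]), np.float64(0.029))
[ 79.99267399 323.73992674] (19, 307, 128, 38) (array([570.6, -47.2,  52.2,  15.2]), np.float64(1.459))
[321.85650888 237.43195266] (283, 95, 78, 287) (array([ 605.3, -145.4,  119.2,   29. ]), np.float64(0.032))
```

View pics/w2.png

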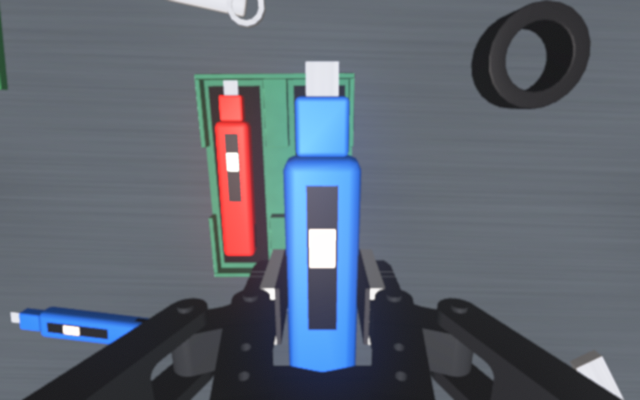

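The tray's top corners are at (196,74) and (354,73), with its bottom left at (214,277). The knife sits centred and straight in the gripper. I'll cast those corners onto the rim plane.

Run:
```python
from h import *
m=imaging.camera_model("wrist")
print(ray(m,[[195,74],[355,73],[214,277]],18).round(1))
im=cv2.imread("pics/w2.png"); g=max(blobs(im,*GREEN,500),key=cv2.contourArea)[:,0]
print(ray(m,[g[(g[:,0]+g[:,1]).argmin()],g[(g[:,0]-g[:,1]).argmax()],g[(g[:,0]-g[:,1]).argmin()]],18).round(1))
```

```text
[[ 683.   -36.    18. ]
 [ 687.7 -170.7   18. ]
 [ 493.6  -41.1   18. ]]
[[ 682.3  -35.9   18. ]
 [ 685.7 -127.8   18. ]
 [ 495.8  -42.3   18. ]]
```

Run:
```python
from h import *
R=[np.pi,0,.03]; x,y=591.7,-144
bot.movel([x,y,45],R,200)
print(bot.movel([x,y,6.3],R,60,threshold=8)); s=bot.get_state(); print(s["tcp_pos"],s["contact_force"])
bot.grip(.6,40); print(bot.get_state()["opening"])
bot.movel([x,y,70],R,150); bot.movel([x,y,200],R,250)
bot.grip(1.0); bot.dwell(.2)
m=imaging.camera_model("wrist"); im=imaging.capture("wrist"); cv2.imwrite("pics/w3.png",im); print(bot.get_state()["t"])
for c in blobs(im,*BLUE,500): print(c.mean((0,1)),rect(m,c,22))
for c in blobs(im,*GREEN,500): print(c.mean((0,1)),rect(m,c,18))
bot.move_ptp([557,235,190],[np.pi,0,0]); bot.dwell(.3)
print(bot.get_state()["t"])
m=imaging.camera_model("wrist"); im2=imaging.capture("wrist"); cv2.imwrite("pics/w4.png",cv2.resize(np.hstack([im[40:300,150:450],im2[40:300,150:500]]),(800,320)))
cv2.imwrite("pics/w4full.png",im2)
for c in blobs(im2,*BLUE,500): print(c.mean((0,1)),rect(m,c,18))
for c in blobs(im2,*BRASS,300): print("brass",c.mean((0,1)),rect(m,c,34))
k=cv2.inRange(cv2.cvtColor(im2,cv2.COLOR_BGR2HSV),(0,0,0),(180,255,45))
n,l,st,ce=cv2.connectedComponentsWithStats(k)
for i in range(1,n):
  if st[i,4]>300: print("dark",st[i],ce[i],ray(m,ce[i],54))
```

```text
True
[ 590.72454809 -143.65381942    6.270109  ] [-0.05640976  0.980343    3.59114687]
0.5937320745356458
9.6833
[ 79.71370968 315.05241935] (array([440.2, 103.3, 115.7,  33. ]), np.float64(-1.558))
[321.55462185 180.2605042 ] (array([ 590.7, -143.4,  148.2,   31. ]), np.float64(0.032))
[281.5591716  170.67751479] (array([ 591. , -106. ,  188.7,  134.9]), np.float64(0.035))
[ 7.37378641 46.28640777] (array([701.4, 126.8,  73.9,  15.4]), np.float64(-0.22))
14.6
[509.73913043 305.46956522] (array([433. ,  44.5,  59.6,  25.4]), np.float64(1.101))
[409.27737226 301.27007299] (array([435.2, 146.9,  46.1,  35.7]), np.float64(-1.57))
[318.68333333 172.78333333] (array([560.4, 238.6,  78.8,  72.3]), np.float64(-0.041))
brass [318.10162602 183.66666667] (array([560. , 238.8,  63.5,  53.5]), np.float64(-0.041))
brass [157.55714286  11.30714286] (array([695.4, 360.4,  51.8,  15.1]), np.float64(-1.435))
dark [    0   264   640   136 29822] [319.13476628 357.73636912] [[397.19765667 237.80913269  54.        ]]
```

View pics/w4.png

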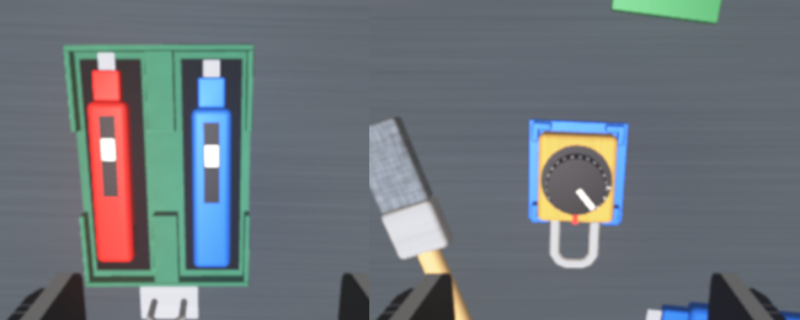

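Left: the blue knife lies in the empty compartment, within 1 mm of centre. Right: the lock's dial has its white line pointing lower right, about 0.6–0.7 rad anticlockwise of the red mark. Next I'll measure the line and go for the dial.

```bash
cat >> h.py <<'E'
L=np.array([560.2,238.7]); LY=-.041
def at(dx,dy=0): return L+np.array([dx*np.cos(LY)-dy*np.sin(LY),dx*np.sin(LY)+dy*np.cos(LY)])
def dial(im,m,c=None,z0=0):
    c=L if c is None else c
    k=cv2.inRange(cv2.cvtColor(im,cv2.COLOR_BGR2HSV),(0,0,150),(180,60,255)); v,u=np.nonzero(k)
    p=ray(m,np.c_[u,v],54+z0)[:,:2]-c; p=p[np.hypot(*p.T)<19]; d=p.mean(0)
    a=np.arctan2(d[1],d[0])-LY-np.pi
    return len(p),d.round(1),np.round((a+np.pi)%(2*np.pi)-np.pi,3)
E
python3 - <<'E'
from h import *
m=imaging.camera_model("wrist"); im=imaging.capture("wrist"); n,d,a=dial(im,m); print(n,d,a,bot.get_state()["qpos"])
if not(n>15 and .4<a<1.6): raise SystemExit
N=round(a/.35)*.35; print("target turn",N)
bot.movel([*L,75],[np.pi,0,LY],200)
print(bot.movel([*L,36.5],[np.pi,0,LY],60,threshold=10))
bot.grip(0,40); s=bot.get_state(); print(s["opening"],s["tcp_pos"],s["contact_force"])
for i in range(1,int(round(N/.0875))+1):
    bot.movel([*L,36.5],[np.pi,0,LY-i*.0875]); s=bot.get_state(); print(round(i*.0875,3),s["wrist_torque"].round(3),s["contact_force"].round(1))
bot.grip(1.0); bot.movel([*L,130],[np.pi,0,LY-N],200); bot.movel([*L,190],[np.pi,0,LY],200);bot.dwell(.2)
m=imaging.camera_model("wrist"); im=imaging.capture("wrist"); print(dial(im,m),bot.get_state()["t"])
for c in blobs(im,*BLUE,500): print(c.mean((0,1)),rect(m,c,18))
for c in blobs(im,*BRASS,300): print("brass",c.mean((0,1)),rect(m,c,34))
cv2.imwrite("pics/w5.png",cv2.resize(im[90:290,220:420],(600,600),interpolation=cv2.INTER_CUBIC))
E
```

```text
126 [-8.9 -6.1] 0.639 [ 2.77157501e-01  4.54955198e-01 -1.06502788e-01  1.00935087e+00
  3.87608293e-06 -2.86439318e+00]
target turn 0.7
False
0.4479738255035457 [560.47621688 238.56004287  37.06681783] [-1.56788036 -1.22819598  3.97349946]
0.087 [-0.306  0.233 -0.013] [-1.1 -1.6  5. ]
0.175 [-0.451  0.244  0.011] [-0.9 -2.6  5.4]
0.262 [-0.477  0.279 -0.019] [-0.3 -3.2  5.8]
0.35 [-0.539  0.164 -0.111] [-0.8 -3.2  5.6]
0.438 [-0.694  0.294  0.192] [-0.5 -3.3  5.2]
0.525 [-0.727  0.302 -0.009] [-0.7 -4.5  5.9]
0.612 [-0.745  0.221 -0.028] [-1.7 -4.7  6.2]
0.7 [-0.768  0.279 -0.062] [-0.8 -3.1  6.9]
(137, array([-10.3,   1.3]), np.float64(-0.082)) 20.9583
[513.29655172 302.35172414] (array([426.7,  53.9,  67.3,  33.4]), np.float64(1.404))
[412.71171171 299.28828829] (array([434.9, 153.6,  34.6,  32.9]), np.float64(0.112))
[321.62704918 176.15163934] (array([560.5, 238.7,  77.8,  72.3]), np.float64(-0.041))
brass [321.16260163 185.81707317] (array([560.7, 239. ,  63.3,  53.6]), np.float64(-0.062))
brass [159.74213836  19.87421384] (array([696.4, 356.9,  55.9,  21.1]), np.float64(-1.294))
```

View pics/w5.png

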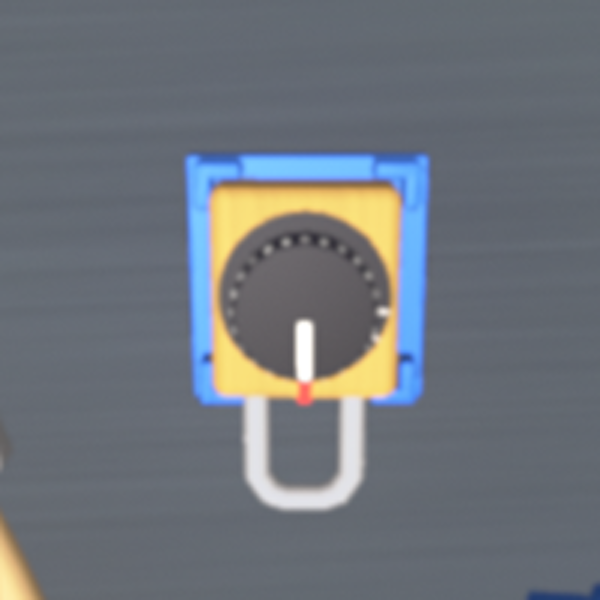

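The white line (304,350) meets the red mark (304,393), so the dial is at 0. Now I'll grip the shackle's legs across y and pull along -x.

Run:
```python
from h import *
R=[np.pi,0,LY]
bot.grip(.7,40)
bot.movel([*at(-58),60],R,250)
print(bot.movel([*at(-58),8],R,80,threshold=10))
bot.grip(0,40); s=bot.get_state(); print("open",s["opening"],s["contact_force"].round(1))
d=0
print(bot.movel([*at(-58-17),8],R,40)); s=bot.get_state(); print(s["tcp_pos"],s["contact_force"].round(1))
print(bot.movel([*at(-58-22),8],R,15,threshold=10)); s=bot.get_state(); print(s["tcp_pos"],s["contact_force"].round(1))
bot.grip(.7); p=s["tcp_pos"]; bot.movel([p[0],p[1],70],R,150); bot.movel([*L,190],R,200); bot.dwell(.2)
m=imaging.camera_model("wrist"); im=imaging.capture("wrist"); print(dial(im,m),bot.get_state()["t"])
for c in blobs(im,*BRASS,300): print("brass",c.mean((0,1)),rect(m,c,34))
cv2.imwrite("pics/w6.png",cv2.resize(im[90:290,220:420],(600,600),interpolation=cv2.INTER_CUBIC))
```

```text
False
open 0.4238602782242443 [-1.1 -0.   4.5]
False
[484.34656798 242.0061584    8.01731067] [-0.7  0.2  5.6]
False
[482.97387098 241.9930371    8.5390194 ] [7.9 0.  1.2]
(111, array([-10.8,   0.9]), np.float64(-0.04)) 26.2917
brass [321.39591837 186.57959184] (array([559.6, 239.5,  62.6,  53.4]), np.float64(-0.04))
brass [158.74842767  19.17610063] (array([695.2, 357. ,  56. ,  22.5]), np.float64(-1.322))
```

View pics/w6.png

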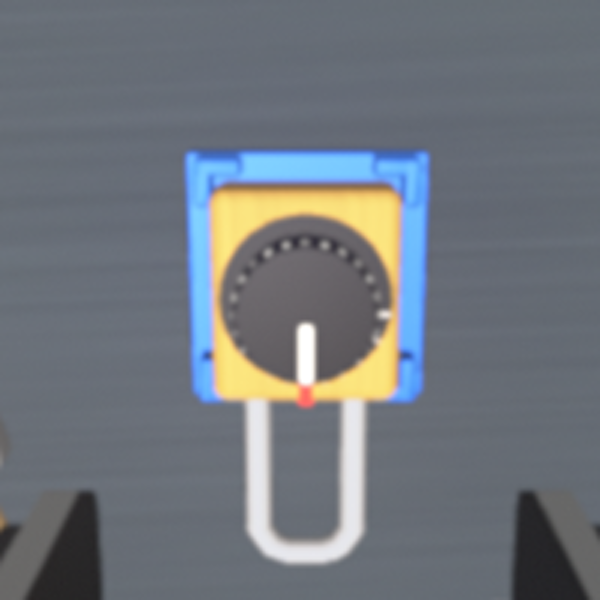

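The shackle crown moved from row 508 to 562 (about 18 mm) and met its stop at 8 N; the dial is still on the mark. Now I'll grip the body across y, lift it, and carry it over the staple.

Run:
```python
from h import *
R=[np.pi,0,LY]; g=at(-3,.5)
m=imaging.camera_model("wrist"); 
mt=imaging.camera_model("top"); print("plate centre",ray(mt,[342,202.5],3))
im3=cv2.imread("pics/w3.png")
bot.grip(1.0,80)
bot.movel([*g,60],R,250); print(bot.movel([*g,12.5],R,80,threshold=10)); s=bot.get_state(); print(s["tcp_pos"],s["contact_force"].round(1))
bot.grip(0,80); s=bot.get_state(); print("open",s["opening"],s["tcp_pos"],s["gripper_force"])
bot.movel([*g,70],R,60); bot.dwell(.2); s=bot.get_state(); print("lift",s["contact_force"].round(1),s["wrist_torque"].round(2),s["opening"])
bot.movel([*g,152],R,120); bot.dwell(.2)
m=imaging.camera_model("wrist"); im=imaging.capture("wrist"); cv2.imwrite("pics/w7.png",im)
print(bot.get_state()["t"])
for c in blobs(im,*BRASS,800): print("brass",c.mean((0,1)),rect(m,c,34+140))
for c in blobs(imaging.capture("top"),*BLUE): print(c.mean((0,1)),rect(mt,c,18))
```

```text
plate centre [[ 476.74071528 -110.80586255    3.        ]]
False
[557.40392515 239.37644159  12.55185459] [-0.   0.3 -0.6]
open 0.6339405335462144 [558.05496683 239.3840594   13.56691385] 86.75430536270142
lift [-1.1  0.5 -4.7] [ 0.   -0.01 -0.03] 0.6361980300323921
30.8667
brass [321.76554404 273.5492228 ] (array([561.8, 239.1,  62.4,  53. ]), np.float64(-0.04))
brass [122.97350993   5.95364238] (array([657.8, 295.4,  21.7,   5.4]), np.float64(1.53))
[371.47933884 274.19834711] (array([ 277.2, -190.7,  150.6,   32.5]), np.float64(0.216))
[270.91525424 221.02542373] (array([425.2,  91.6, 150.1,  32.1]), np.float64(1.457))
[222.19 177.3 ] (array([556.5, 235.2,  76.6,  76. ]), np.float64(-0.003))
[353.74166667 163.5       ] (array([ 586.9, -143.8,  151.8,   34.7]), np.float64(0.034))
[457.52293578  69.30275229] (array([ 859.2, -443. ,  155.8,  148.8]), np.float64(-1.374))
```

View pics/w7.png

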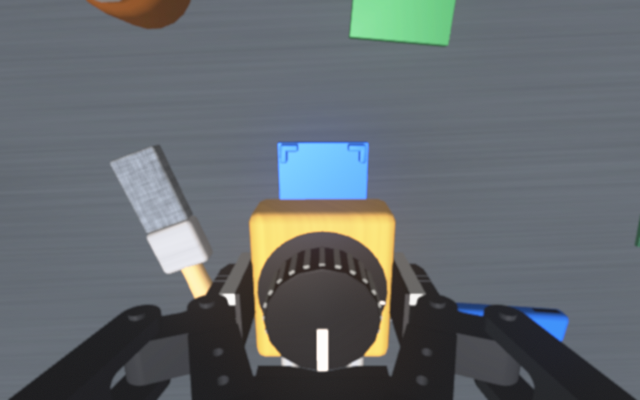

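The lock is held level, dial up with the white line at (322,350), lifted clear of the cradle; the opening is steady at 0.636. Now over the staple.

Run:
```python
from h import *
yaw=-.5; S=np.array([475,-109.8]); t=S-2.5*np.array([np.cos(yaw),np.sin(yaw)])
bot.movel([*t,152],[np.pi,0,yaw],120); bot.dwell(.8); s=bot.get_state()
print(s["t"],s["tcp_pos"],s["orientation"],s["contact_force"].round(1),s["wrist_torque"].round(2),s["opening"],s["qpos"].round(2))
m=imaging.camera_model("wrist"); im=imaging.capture("wrist")
c=max(blobs(im,*BRASS,800),key=cv2.contourArea); print("brass",rect(m,c,173))
ms=imaging.camera_model("scene"); sc=imaging.capture("scene"); 
for c in blobs(sc,*BRASS): 
  if 250<c.mean((0,1))[0]<350 and 120<c.mean((0,1))[1]<260: print("scene brass",c.mean((0,1)),rect(ms,c,173))
a=cv2.resize(sc[100:270,200:440],None,fx=2.5,fy=2.5); cv2.imwrite("pics/s8.png",a)
```

```text
34.85 [ 472.81253571 -108.61251623  152.00199472] [ 3.14159264e+00 -2.59064592e-05 -4.99966038e-01] [-0.8 -0.5 -3.7] [ 0.02 -0.02 -0.01] 0.6362824037691774 [-0.38  0.28 -0.48  0.81 -0.   -3.02]
brass (array([ 477.3, -110.4,   66.5,   53.9]), np.float64(-0.499))
scene brass [302.7826087  178.69565217] (array([ 501. , -120.2,   58.9,   41.1]), np.float64(1.096))
```

View pics/s8.png

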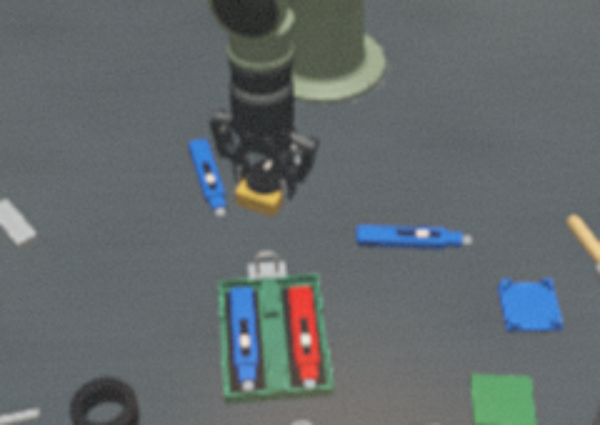

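The scene view shows the blue knife in the tray at (244,338), the cradle empty, and the open lock held level by the gripper. Its measured position (≈475–477, -110) is over the staple, so I'm handing in.

```bash
python3 -c "
from h import *
print(bot.sign_off())"
```

```text
the job is handed in; nothing more can be done
None
```

The job is handed in after about 35 s of robot time: the knife lies in the empty compartment, the padlock's dial is on the red mark with the shackle fully out, and the gripper holds it level, dial up, about 15 cm above the bench over the staple.

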